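# Unlatch the tool chest with its pop-out T-handle

### The job

Unlatch the steel tool chest: push the release button in the middle of the T-handle so that the handle pops up out of its housing, turn the handle about a quarter turn counterclockwise (seen from above) and let go of it there, then take it afresh the other way across and turn it on, the same way round, to its stop at half a turn, so that the bolt draws clear and the lid springs ajar. Leave the chest ajar with the handle turned, and do not disturb the jar, the jacks or the paddle beside it.

Things in the scene. Friction and masses are not known exactly. Their poses are not given: they have to be found in the camera images.
- chest: Grey sheet-steel tool chest fixed to the bench, 280 (x) x 400 (y) x 160 mm high with its 30 mm thick lid shut. Origin at the centre of its underside; x points from its front to its back, z up. Turned by up to 0.45 rad.
- housing_top (a point): Centre of the top of the raised aluminium handle housing on the lid, as it is with the lid shut: 64 (x) x 130 (y) x 26 mm high, with an open slot 28 (x) x 104 (y) mm in which the T-handle lies stowed, its bar's top flush with the housing. Axes as the chest's.
- keeper (a point): Top centre of the steel keeper bracket on the chest's front edge, 16 (x) x 52 (y) mm. A flat steel bolt, 20 mm wide, runs from the housing forward along the lid, through a low strap, and out beneath this keeper.
- bar_centre (a point): Centre of the T-handle's dark steel grip bar, on its turning axis: 96 mm long (this frame's y), 22 mm wide (x), 24 mm high (z). Stowed, only its top can be touched; popped up, its underside is 6 mm above the housing's top, so fingers fit on both sides; pinch it from above across its 22 mm width. The frame turns with the handle.
- button_top (a point): Top centre of the round steel release button, 18 mm diameter, in the middle of the bar's top and 7 mm proud of it. It goes straight down 5 mm (2 N at first, 5 N at the bottom); past 4 mm the handle is freed and, as the pressing finger draws back up, a spring (6 to 12 N) lifts the handle 30 mm. Pressed fully it is still 2 mm proud.
- pop (a joint): How far the handle has popped up, m: 0 stowed, 0.030 fully out. It can turn only when it is fully out.
- turn (a joint): Angle of the T-handle, rad, growing counterclockwise seen from above: 0 as stowed (bar along the chest's y axis), stop at 3.14. Light friction (about 0.06 N m) holds it wherever it is let go. It draws the bolt back; the bolt is clear of the keeper from about 2.5 rad.
- lid (a joint): Lid angle, rad, hinged along the chest's back edge: 0 shut, 0.10 ajar (its stop). A spring lifts it by itself with a few newtons once the bolt is clear, raising the handle about 19 mm and tilting it a little; a hand on the handle may keep it down until released.
- jar: Amber glass jar with a steel cap, 72 mm diameter, 100 mm high, origin at the centre of its underside. Bystander.
- jacks: Steel glassblower's jacks (a long two-bladed spring tool, 250 x 60 mm, 16 mm high) lying on the bench, origin underneath its middle. Bystander.
- paddle: Wooden paddle, 260 mm long, blade 120 x 70 mm, 16 mm thick, lying on the bench, origin underneath its middle. Bystander.

How it is judged:
By the outcome, as a careful person would: the job done as asked, in the order asked, and still so for the second after the job is handed in, with the robot touching nothing.
It also fails if it takes over 64 s, if anything falls off the work surface, if the arm or the gripper's body presses on something with over 40 N, if the wrist force passes 120 N, or if a joint passes its speed limit or range.

### The arm

A 6-joint arm with a two-finger parallel gripper is mounted at the origin on the work surface. World frame = base frame: x ahead of the robot, y to its left, z up, the work surface at z = 0. Lengths are in m, angles in rad, forces in N, time in s.
With the tool pointing down it reaches from about 0.425 to 0.95 m from the base axis. Payload 3.5 kg.
Tool frame: the origin (TCP) lies midway between the tips of the shut fingers; the grasp point (between the pads) lies ctrl.hold_point_z behind it (ctrl.hold_point_z is the distance from the TCP to the grasp point, in m); z points along the fingers, x is the direction in which the jaws open and shut, and the axes are right-handed (so a half turn about z gives the same grasp; the last joint's range is limited). The gripper opens to 85 mm and grips with 20 to 120 N. Pads are 22 mm wide; open, the fingers measure 114 mm over their backs; the gripper's body (76 mm by 85 mm) begins 54 mm behind the grasp point. The pads swing forward as they close: fully open they stand 13 mm farther back than shut.
Start: joints at [1.169, 0.286, 1.577, -0, 1.279, -0.15], TCP at [0.168, 0.654, 0.231] pointing down, gripper open.
Joint ranges: [-2.77, 2.77], [-0.9, 2.22], [0.21, 2.48], [-1.53, 4.67], [0.24, 2.81], [-2.84, 2.84]. Speed limits (rad/s): [2.79, 2.79, 3.14, 3.14, 3.14, 3.14].

### API

Orientations are given as a unit quaternion [x, y, z, w].
In Python, from plant import ctrl gives the robot as it stands.
- The arm moves only by the tool step_arm, never from a script. Its arguments are lists of equal length, an entry for each row: "gripper": the gripper's target within -1 to 1 (shut at 1, half-way at 0, fully open at -1); "linear": the shift along the tool's x, y, z in m, a list of three; "delta_rot": the turn, a rotation vector about the tool's x, y, z in degrees, a list of three. A call has 1 to 20 rows; each row is the pose to reach, as a shift and turn from the pose commanded when the call began, along the tool's axes at that moment; what a row does not reach only later rows make up. A row lasts 1/8 s, in which the tool goes at most 62.5 mm and 10.7 degrees, less where a joint would pass 70% of its speed; a pose out of reach is approached as far as the arm can. A call with a gripper value outside its range is refused whole. The fingers move at their own pace and stop on an object; "grip_force" is the grip in N (left out, the last holds). Time passes only in rows, so rows that repeat a pose let the fingers close. It gives the time, the measured TCP pose, the force and the opening at its end, in the units of the state.
- ctrl.get_state(): the state, without advancing time (a new reading comes with each control period).
- ctrl.read_camera(name): name is "scene" or "top" or "wrist"; returns a dict with "frame" (384x512x3 uint8, red, green, blue), "fx", "fy", "cx", "cy" (pixels), "view" (4x4, takes a point from world to camera coordinates). Camera axes: x right, y down, z forward; pixel columns grow to the right and rows downward; lengths in m; the calibration is good to about 2 mm. The wrist camera is an equidistant fisheye: a pixel r from the principal point sees the ray r / f radians off the axis. A picture is of the moment at which its call begins. There is no depth.
- ctrl.sign_off(): hands the job in, once; it reports no verdict.
The state is a dict: "time": time; "qpos": joint angles; "dq": joint speeds; "joint_efforts": joint torques, N m; "eef_pos": TCP position; "tcp_rot": TCP orientation; "contact_force": force on the tool from outside, world axes, zero at the start; "wrist_torque": the same for the moment, N m; "opening": opening from 0.0 (shut) to 1.0 (fully open).
Only numpy, scipy, OpenCV 4.12 (cv2) and the standard library are available. Lean on these libraries where they do the work, as an engineer would, in place of code of your own. Each camera call takes 0.05 s, during which the arm holds its last target. There are 200 camera calls.

## Working session

There is one attempt and no reset: what is moved stays moved. The work goes in short steps, Python scripts to look and compute and a tool call to move; the robot and the scene stay as the last step left them, time stands still between calls to the robot, and variables do not carry over. Pictures are saved under pics/ and viewed, on a budget of 10 in all, crops included, one or two more only if the job needs it, and the job is handed in when it is done.

Besides the shell and the picture viewer there is one more tool, called as name(argument=value, ...) on one line, values as JSON. step_arm: Moves the arm, as the interface text tells. Its arguments: {"type":"object","properties":{"gripper":{"type":"array"},"linear":{"type":"array"},"delta_rot":{"type":"array"},"grip_force":{"type":"number"}},"required":["gripper","linear","delta_rot"]}

```bash
mkdir -p pics; ls
python3 - <<'E'
from plant import ctrl
import cv2,numpy as np
s=ctrl.get_state();print(s, ctrl.hold_point_z)
ims=[]
for n in("scene","top"):
    c=ctrl.read_camera(n);np.savez(f'{n}0.npz',**c);f=c['frame'][:,:,::-1];cv2.imwrite(f'pics/{n}0.png',cv2.resize(f,(800,600),interpolation=cv2.INTER_CUBIC))
    print(n,c['fx'],c['fy'],c['cx'],c['cy'],c['view'])
E
```

```text
pics
{'time': 0.0, 'qpos': array([ 1.16901487e+00,  2.87207097e-01,  1.57819817e+00,  2.83524115e-05,
        1.27862353e+00, -1.50030338e-01]), 'dq': array([ 1.42857820e-03, -1.28250418e-03, -1.29577868e-06, -2.27648330e-04,
       -2.00031144e-03,  4.54915858e-04]), 'joint_efforts': array([-3.93592700e-04, -4.05985665e+01, -2.92622173e+01, -1.30803719e-04,
        5.92533019e-03,  3.94201868e-05]), 'eef_pos': array([0.16786174, 0.65310162, 0.22990811]), 'tcp_rot': array([ 7.90286766e-01,  6.12735949e-01, -1.06998472e-03,  5.82247495e-04]), 'contact_force': array([0.15483376, 0.71247717, 0.64468442]), 'wrist_torque': array([-0.00935977,  0.00931849, -0.00527105]), 'opening': 1.0015879684702047} 0.0187
scene 411.2459857425252 411.2459857425252 253.9960237952689 186.26397486831965 [[-0.14047477  0.98997373 -0.01479373  0.05668525]
 [ 0.82165291  0.10822778 -0.55961884 -0.42123498]
 [-0.55240685 -0.09076764 -0.82861807  1.38139114]
 [ 0.          0.          0.          1.        ]]
top 354.45558864920235 354.45558864920235 261.49753808946986 185.43979580856006 [[-0.01565529 -0.99911815 -0.03895945  0.04709372]
 [-0.98773579  0.02150719 -0.1546462   0.60119576]
 [ 0.15534774  0.03606062 -0.98720146  0.94342652]
 [ 0.          0.          0.          1.        ]]
```

View pics/scene0.png

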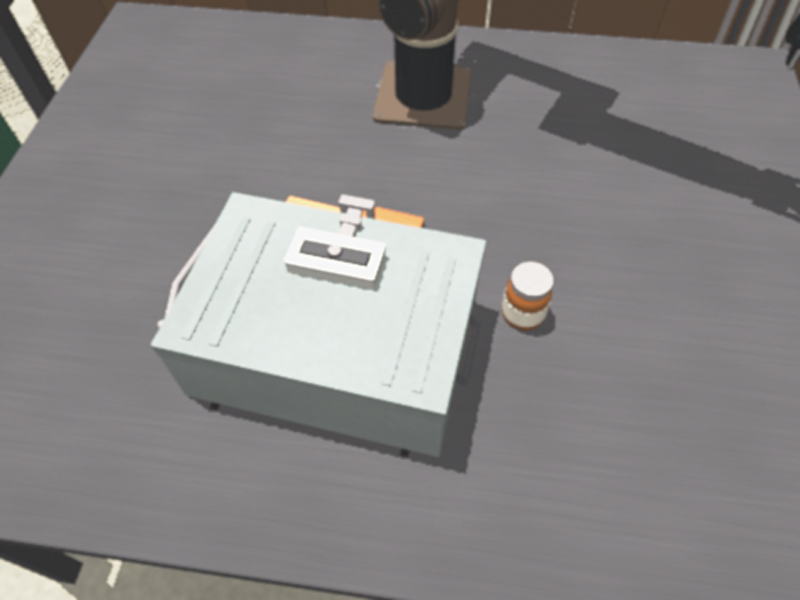

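View pics/top0.png

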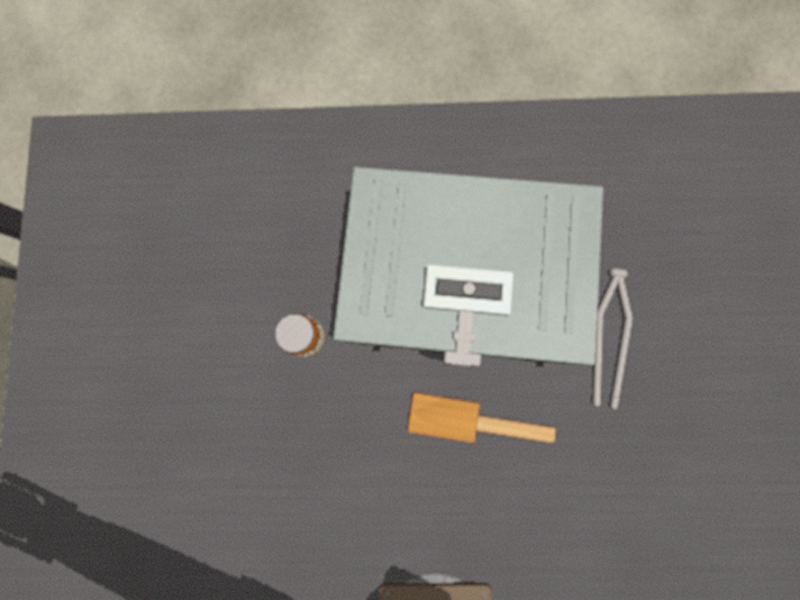

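The scene view shows the housing at about (336,257) with the button at (334,250). The top view shows the housing at about (469,290) with the button at (469,288), both in 800x600 pixels. The chest is only slightly turned. Next I'll triangulate these points.

```bash
cat > h.py <<'E'
import numpy as np,cv2
from scipy.spatial.transform import Rotation as R
def ray(c,u,v):
    V=c['view'];d=np.array([(u-c['cx'])/c['fx'],(v-c['cy'])/c['fy'],1.]);Rm=V[:3,:3]
    return -Rm.T@V[:3,3], (Rm.T@d)/np.linalg.norm(d)
def fray(c,u,v):
    x,y=(u-c['cx'])/c['fx'],(v-c['cy'])/c['fy'];r=np.hypot(x,y);V=c['view'];Rm=V[:3,:3]
    d=np.array([np.sin(r)*x/r,np.sin(r)*y/r,np.cos(r)]) if r>1e-9 else np.array([0,0,1.])
    return -Rm.T@V[:3,3], Rm.T@d
def tri(r1,r2):
    (a,d),(b,e)=r1,r2
    t=np.linalg.lstsq(np.c_[d,-e],b-a,rcond=None)[0];p,q=a+t[0]*d,b+t[1]*e
    return (p+q)/2,np.linalg.norm(p-q)
def plane(r,z): return r[0]+r[1]*(z-r[0][2])/r[1][2]
E
python3 - <<'E'
from h import *
C={n:dict(np.load(n+'0.npz')) for n in('scene','top')}
box={'scene':(175,135,255,190),'top':(262,160,338,208)}
btn={};hc={}
for n,(x0,y0,x1,y1) in box.items():
    f=C[n]['frame'][y0:y1,x0:x1].astype(int);m=(f.min(2)>205).astype(np.uint8)
    cs=cv2.findContours(m,cv2.RETR_EXTERNAL,cv2.CHAIN_APPROX_NONE)[0];c=max(cs,key=cv2.contourArea)
    h=cv2.convexHull(c);fill=np.zeros_like(m);cv2.drawContours(fill,[h],-1,1,-1)
    print(n,'housing area',cv2.contourArea(h),cv2.minAreaRect(h))
    g=f.mean(2);dark=((g<110)&(fill>0)).astype(np.uint8)
    dc=np.vstack([k for k in cv2.findContours(dark,cv2.RETR_EXTERNAL,cv2.CHAIN_APPROX_NONE)[0] if cv2.contourArea(k)>3]);dh=cv2.convexHull(dc)
    inn=np.zeros_like(m);cv2.drawContours(inn,[dh],-1,1,-1);inn=cv2.erode(inn,np.ones((3,3)))
    b=((g>125)&(inn>0));ys,xs=np.nonzero(b);print(' btn n',len(xs),xs.mean()+x0,ys.mean()+y0,'bar',cv2.minAreaRect(dh))
    btn[n]=(xs.mean()+x0,ys.mean()+y0)
    ap=cv2.minAreaRect(h);q=cv2.boxPoints(ap)+[x0,y0];hc[n]=q;print(q.round(1).tolist())
    hm=cv2.moments(h);hc[n+'c']=(hm['m10']/hm['m00']+x0,hm['m01']/hm['m00']+y0)
print('button',tri(*[ray(C[n],*btn[n]) for n in C]))
print('housing c',tri(*[ray(C[n],*hc[n+'c']) for n in C]))
for z in(.186,):
    P=np.array([plane(ray(C['top'],*p),z) for p in hc['top']]);print(P.round(4).tolist(),P.mean(0))
    for i in range(4):
        d=P[(i+1)%4]-P[i];print(np.linalg.norm(d),np.degrees(np.arctan2(d[1],d[0])))
E
```

```text
scene housing area 4170.0 ((39.5, 27.0), (54.0, 79.0), 90.0)
 btn n 0 nan nan bar ((39.107696533203125, 28.861541748046875), (2.728764057159424, 8.18629264831543), 82.87498474121094)
[[175.0, 135.0], [254.0, 135.0], [254.0, 189.0], [175.0, 189.0]]
top housing area 1428.0 ((37.94261932373047, 24.631145477294922), (54.86465835571289, 26.61750602722168), 5.19442892074585)
 btn n 49 299.8979591836735 184.75510204081633 bar ((37.33793258666992, 25.44483184814453), (40.94142532348633, 8.304548263549805), 4.763641834259033)
[[271.4, 195.4], [273.8, 168.9], [328.5, 173.9], [326.1, 200.4]]
 ** On entry to DLASCL parameter number  4 had an illegal value
 ** On entry to DLASCL parameter number  4 had an illegal value
 ** On entry to DLASCL parameter number  4 had an illegal value
 ** On entry to DLASCL parameter number  4 had an illegal value
 ** On entry to DLASCL parameter number  5 had an illegal value
 ** On entry to DLASCL parameter number  4 had an illegal value<stdin>:13: RuntimeWarning: Mean of empty slice.
  ret = ret.dtype.type(ret / rcount)
<stdin>:14: RuntimeWarning: Mean of empty slice.
Traceback (most recent call last):
  File "h.py", line 12, in tri
    t=np.linalg.lstsq(np.c_[d,-e],b-a,rcond=None)[0];p,q=a+t[0]*d,b+t[1]*e
      ~~~~~~~~~~~~~~~^^^^^^^^^^^^^^^^^^^^^^^^^^^^
numpy.linalg.LinAlgError: SVD did not converge in Linear Least Squares
```

Run:
```python
from h import *
C={n:dict(np.load(n+'0.npz')) for n in('scene','top')}
box={'scene':(175,135,255,190),'top':(262,160,338,208)};thr={'scene':232,'top':205}
hc={}
for n,(x0,y0,x1,y1) in box.items():
    f=C[n]['frame'][y0:y1,x0:x1].astype(int);m=(f.min(2)>thr[n]).astype(np.uint8)
    c=max(cv2.findContours(m,cv2.RETR_EXTERNAL,cv2.CHAIN_APPROX_NONE)[0],key=cv2.contourArea)
    h=cv2.convexHull(c);print(n,cv2.contourArea(h),cv2.minAreaRect(h))
    g=f.mean(2);print(np.where(g[18:30,26:56]<0,0,g[18:30,26:56]).astype(int) if n=='scene' else '')
    hc[n]=h[:,0]+[x0,y0]
t=C['top'];b=ray(t,299.9,184.75)
print('button',tri(ray(C['scene'],213.8,160),b), plane(b,.193))
q=np.array([[271.4,195.4],[273.8,168.9],[328.5,173.9],[326.1,200.4]])
P=np.array([plane(ray(t,*p),.186) for p in q]);print(P.round(4).tolist(),P.mean(0))
for i in range(4):
    d=P[(i+1)%4]-P[i];print(np.linalg.norm(d),np.degrees(np.arctan2(d[1],d[0])))
# chest lid corners
L=np.array([[354,168],[603,187],[596,364],[334,339]])*.64
P=np.array([plane(ray(t,*p),.16) for p in L]);print(P.round(4).tolist())
for i in range(4):
    d=P[(i+1)%4]-P[i];print(np.linalg.norm(d),np.degrees(np.arctan2(d[1],d[0])))
```

```text
scene 1616.0 ((39.481903076171875, 23.144025802612305), (62.85762023925781, 30.72742462158203), 11.560131072998047)
[[250 249 249 249 248 248 248 247 247 247 247 247 247 247 247 247 247 247
  247 247 247 247 247 247 248 248 248 248 247 247]
 [221 230 242 249 250 249 249 249 248 248 248 247 247 247 247 247 247 247
  247 247 247 247 247 247 247 247 247 247 247 247]
 [146 156 171 191 208 219 229 242 248 249 248 247 247 247 247 247 247 247
  247 247 247 247 247 247 247 247 247 247 247 247]
 [133 134 134 135 140 145 155 170 190 209 223 237 245 246 247 247 247 248
  248 248 248 248 248 247 247 247 247 247 247 247]
 [134 134 134 133 133 133 133 133 137 162 203 228 238 241 242 241 238 239
  245 248 249 249 249 248 248 248 248 247 247 247]
 [134 135 135 134 134 134 133 134 149 192 227 236 237 237 238 235 219 188
  180 191 211 227 239 245 248 249 249 249 249 248]
 [135 135 135 136 135 136 135 137 163 218 238 240 239 238 238 236 215 155
  129 134 142 154 168 178 190 211 227 240 245 248]
 [135 134 135 135 134 134 135 135 158 213 237 240 239 239 239 235 203 134
  115 131 135 134 134 133 134 141 1
[... 599 characters left out ...]
02722168), 5.19442892074585)

button (array([ 0.5793892 , -0.06141869,  0.1898713 ]), np.float64(0.0011699996816451385)) [ 0.57877957 -0.06061472  0.193     ]
[[0.5556, 0.0075, 0.186], [0.62, 0.0004, 0.186], [0.6047, -0.1302, 0.186], [0.541, -0.1217, 0.186]] [ 0.58033114 -0.06100544  0.186     ]
0.06475880600246611 -6.279355346326472
0.13154902342956967 -96.68132227557253
0.06423537801048716 172.39598687819344
0.13006138143567234 83.55223063496776
[[0.7892, 0.1185, 0.16], [0.7448, -0.2838, 0.16], [0.463, -0.2536, 0.16], [0.5086, 0.1502, 0.16]]
0.40477811656763024 -96.30754670077982
0.283426217194253 173.89435162539291
0.40639949862502617 83.5562672943538
0.2824591735896974 -6.433616040486136
```

The button is at about (0.579, -0.061, 0.192) and the chest yaw is about -6.4°. Since yaw = q1 - q6, the plan is:
1. First grip: turn the tool from yaw -6.4° to +83.6°.
2. Regrasp with the tool half a turn back, at yaw -96.4°.
3. Second grip: turn from -96.4° to -6.4°.

I'll start by moving above the button with the fingers shut.

step_arm(gripper=[-1,-1,0,1,1,1,1,1,1,1,1,1,1,1,1,1,1,1,1,1], linear=[[0,0,-0.03],[-0.04,0.04,-0.03],[-0.08,0.078,-0.03],[-0.12,0.117,-0.03],[-0.16,0.156,-0.03],[-0.2,0.195,-0.03],[-0.24,0.234,-0.03],[-0.28,0.273,-0.03],[-0.32,0.312,-0.03],[-0.36,0.351,-0.03],[-0.4,0.39,-0.03],[-0.44,0.43,-0.03],[-0.48,0.469,-0.03],[-0.52,0.508,-0.03],[-0.56,0.547,-0.03],[-0.59,0.576,-0.03],[-0.59,0.576,-0.03],[-0.59,0.576,-0.03],[-0.59,0.576,-0.03],[-0.59,0.576,-0.03]], delta_rot=[[0,0,0],[0,0,5],[0,0,11],[0,0,17],[0,0,23],[0,0,29],[0,0,35],[0,0,41],[0,0,47],[0,0,53],[0,0,59],[0,0,65],[0,0,71],[0,0,77],[0,0,82],[0,0,82],[0,0,82],[0,0,82],[0,0,82],[0,0,82]], grip_force=25)

```text
time: 2.6
eef_pos: [0.5787, -0.0601, 0.2615]
tcp_rot: [0.998, -0.055, 0.0, -0.0]
contact_force: [0.3, -0.6, 0.1]
opening: -0.002
```

Run:
```python
from h import *
from plant import ctrl
s=ctrl.get_state();print({k:np.round(s[k],4) for k in('time','eef_pos','tcp_rot','contact_force','opening','qpos')})
M=R.from_quat(s['tcp_rot']).as_matrix();print(M.round(4),'yaw',np.degrees(np.arctan2(M[1,0],M[0,0])))
c=ctrl.read_camera('wrist');np.savez('w1.npz',**c);cv2.imwrite('pics/w1.png',c['frame'][:,:,::-1])
print(c['fx'],c['cx'],c['cy'],c['view'].round(4))
```

```text
{'time': np.float64(2.6), 'eef_pos': array([ 0.5787, -0.0601,  0.2615]), 'tcp_rot': array([ 9.985e-01, -5.530e-02,  1.000e-04, -0.000e+00]), 'contact_force': array([ 0.3258, -0.6358,  0.1005]), 'opening': np.float64(-0.0023), 'qpos': array([-2.7780e-01,  5.9500e-02,  1.7797e+00,  1.0000e-04,  1.3021e+00,
       -1.6720e-01])}
[[ 9.939e-01 -1.104e-01  3.000e-04]
 [-1.104e-01 -9.939e-01 -0.000e+00]
 [ 3.000e-04 -0.000e+00 -1.000e+00]] yaw -6.339822090867515
297.3186396354542 254.43477412903255 191.30156260369813 [[ 9.939e-01 -1.102e-01  1.000e-04 -5.820e-01]
 [-1.049e-01 -9.463e-01  3.056e-01 -4.470e-02]
 [-3.360e-02 -3.038e-01 -9.521e-01  4.105e-01]
 [ 0.000e+00  0.000e+00  0.000e+00  1.000e+00]]
```

View pics/w1.png

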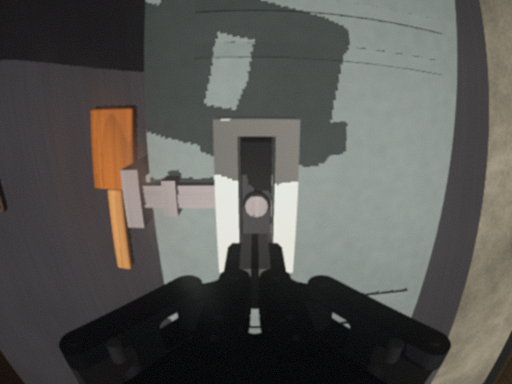

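The wrist view shows the button at pixel (256,206), the bar vertical in the slot and the fingertips at about (257,245). I'll cross-check the button position by ray.

Run:
```python
from h import *
w=dict(np.load('w1.npz'));f=w['frame'].astype(int);sub=f[190:222,238:275].mean(2)
m=(sub>110).astype(np.uint8);n,l,st,ce=cv2.connectedComponentsWithStats(m);k=min(range(1,n),key=lambda i:np.hypot(*(ce[i]-[18,16])));print(st[k],ce[k]+[238,190])
u,v=ce[k]+[238,190];r=fray(w,u,v);t=dict(np.load('top0.npz'));s=dict(np.load('scene0.npz'))
print(plane(r,.192),tri(r,ray(t,299.9,184.75)),tri(r,ray(s,213.6,159.6)))
for p in((257,247),):
    print('tips',plane(fray(w,*p),.2615))
```

```text
[  7   6  23  22 401] [255.9201995  206.26683292]
[ 0.57990301 -0.06163838  0.192     ] (array([ 0.57938887, -0.06099179,  0.19268855]), np.float64(0.0013070039042971367)) (array([ 0.5798511 , -0.06199743,  0.19166396]), np.float64(0.00044200060100131144))
tips [ 0.58042902 -0.05922236  0.2615    ]
```

step_arm(gripper=[1,1,1,1,1,1,1,1,1,1], linear=[[0.001,0.001,0.02],[0.001,0.001,0.04],[0.001,0.001,0.055],[0.001,0.001,0.062],[0.001,0.001,0.067],[0.001,0.001,0.069],[0.001,0.001,0.071],[0.001,0.001,0.073],[0.001,0.001,0.073],[0.001,0.001,0.073]], delta_rot=[[0,0,0],[0,0,0],[0,0,0],[0,0,0],[0,0,0],[0,0,0],[0,0,0],[0,0,0],[0,0,0],[0,0,0]])

```text
time: 3.9
eef_pos: [0.58, -0.0624, 0.1915]
tcp_rot: [0.998, -0.056, 0.0, 0.0]
contact_force: [-5.6, 1.2, 9.0]
opening: 0.001
```

step_arm(gripper=[1,1,1,1], linear=[[0,0,0.001],[0,0,0.002],[0,0,0.003],[0,0,0.003]], delta_rot=[[0,0,0],[0,0,0],[0,0,0],[0,0,0]])

```text
time: 4.4
eef_pos: [0.58, -0.0624, 0.1886]
tcp_rot: [0.998, -0.056, 0.0, 0.0]
contact_force: [-6.6, 1.5, 9.6]
opening: -0.002
```

step_arm(gripper=[1,1,1,1], linear=[[0,0,0.001],[0,0,0.002],[0,0,0.003],[0,0,0.003]], delta_rot=[[0,0,0],[0,0,0],[0,0,0],[0,0,0]])

```text
time: 4.9
eef_pos: [0.5802, -0.0624, 0.1876]
tcp_rot: [0.998, -0.056, 0.0, 0.0]
contact_force: [-9.7, 2.0, 16.4]
opening: 0.001
```

The arm is now blocked at z≈0.1876 and the force has risen to 16 N, so the button is at the bottom of its travel. I'll draw back up and open the gripper.

step_arm(gripper=[1,1,1,1,1,1,1,1,-1,-1,-1,-1,-1], linear=[[0,0,-0.006],[0,0,-0.012],[0,0,-0.02],[0,0,-0.03],[0,0,-0.04],[0,0,-0.055],[0,0,-0.07],[0,0,-0.08],[0,0,-0.08],[0,0,-0.08],[0,0,-0.08],[0,0,-0.08],[0,0,-0.08]], delta_rot=[[0,0,0],[0,0,0],[0,0,0],[0,0,0],[0,0,0],[0,0,0],[0,0,0],[0,0,0],[0,0,0],[0,0,0],[0,0,0],[0,0,0],[0,0,0]])

```text
time: 6.52
eef_pos: [0.5798, -0.0623, 0.2621]
tcp_rot: [0.998, -0.056, -0.0, -0.0]
contact_force: [0.9, 0.7, -0.3]
opening: 1.001
```

Run:
```python
from h import *
from plant import ctrl
s=ctrl.get_state();print({k:np.round(s[k],4) for k in('time','eef_pos','contact_force','opening','qpos')})
c=ctrl.read_camera('wrist');np.savez('w2.npz',**c)
d=ctrl.read_camera('scene');np.savez('s2.npz',**d)
a=cv2.resize(d['frame'][110:210,150:290],(560,400),interpolation=cv2.INTER_CUBIC);b=cv2.resize(c['frame'][90:290,200:320],(240,400))
cv2.imwrite('pics/a2.png',np.hstack([a,b])[:,:,::-1])
```

```text
{'time': np.float64(6.525), 'eef_pos': array([ 0.5798, -0.0623,  0.2621]), 'contact_force': array([ 0.8857,  0.7194, -0.3353]), 'opening': np.float64(1.0012), 'qpos': array([-0.2809,  0.0626,  1.7755,  0.    ,  1.3039, -0.1688])}
```

View pics/a2.png

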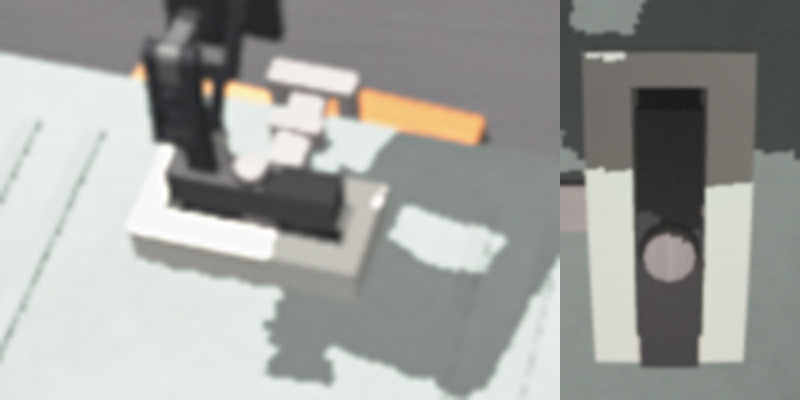

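The handle has popped up. The button is at about (250,165) in the scene crop and (669,257) in the wrist crop. I'll triangulate its height.

Run:
```python
from h import *
w=dict(np.load('w2.npz'));s=dict(np.load('s2.npz'))
r=fray(w,254.5,218.5);print(tri(r,ray(s,212.5,151.0)),plane(r,.223))
```

```text
(array([ 0.58015703, -0.0613989 ,  0.22226561]), np.float64(0.00032760366964560024)) [ 0.5802285 -0.0609145  0.223    ]
```

step_arm(gripper=[-1,-1,-1,-1,-1,-1,-1,1,1,1,1,1,1,1], linear=[[0,-0.001,0.015],[0,-0.001,0.03],[0,-0.001,0.045],[0,-0.001,0.058],[0,-0.001,0.067],[0,-0.001,0.07],[0,-0.001,0.07],[0,-0.001,0.07],[0,-0.001,0.07],[0,-0.001,0.07],[0,-0.001,0.07],[0,-0.001,0.07],[0,-0.001,0.07],[0,-0.001,0.07]], delta_rot=[[0,0,0],[0,0,0],[0,0,0],[0,0,0],[0,0,0],[0,0,0],[0,0,0],[0,0,0],[0,0,0],[0,0,0],[0,0,0],[0,0,0],[0,0,0],[0,0,0]], grip_force=35)

```text
time: 8.38
eef_pos: [0.5799, -0.0613, 0.1927]
tcp_rot: [0.998, -0.056, -0.0, 0.0]
contact_force: [-2.8, -0.2, 3.8]
opening: 0.248
```

step_arm(gripper=[1,1,1,1,1,1,1,1,1,1,1,1,1,1,1,1,1], linear=[[0,0,0],[0,0,0],[0,0,0],[0,0,0],[0,0,0],[0,0,0],[0,0,0],[0,0,0],[0,0,0],[0,0,0],[0,0,0],[0,0,0],[0,0,0],[0,0,0],[0,0,0],[0,0,0],[0,0,0]], delta_rot=[[0,0,-3],[0,0,-9],[0,0,-15],[0,0,-21],[0,0,-27],[0,0,-33],[0,0,-39],[0,0,-45],[0,0,-51],[0,0,-57],[0,0,-63],[0,0,-69],[0,0,-75],[0,0,-81],[0,0,-87],[0,0,-90],[0,0,-90]])

```text
time: 10.5
eef_pos: [0.58, -0.061, 0.1927]
tcp_rot: [0.746, 0.666, 0.0, -0.0]
contact_force: [-2.4, 1.5, 3.6]
opening: 0.251
```

step_arm(gripper=[-1,-1,-1,-1,-1,-1,-1,-1,-1,-1,-1], linear=[[0,0,0],[0,0,0],[0,0,0],[0,0,0],[0,0,0],[0,0,-0.01],[0,0,-0.025],[0,0,-0.04],[0,0,-0.055],[0,0,-0.07],[0,0,-0.07]], delta_rot=[[0,0,0],[0,0,0],[0,0,0],[0,0,0],[0,0,0],[0,0,0],[0,0,0],[0,0,0],[0,0,0],[0,0,0],[0,0,0]])

```text
time: 11.88
eef_pos: [0.5809, -0.0616, 0.2646]
tcp_rot: [0.746, 0.666, 0.001, 0.002]
contact_force: [-0.7, -0.0, 0.1]
opening: 1.001
```

step_arm(gripper=[-1,-1,-1,-1,-1,-1,-1,-1,-1,-1,-1,-1,-1,-1,-1,-1,-1,-1,-1,-1], linear=[[0,0,0],[0,0,0],[0,0,0],[0,0,0],[0,0,0],[0,0,0],[0,0,0],[0,0,0],[0,0,0],[0,0,0],[0,0,0],[0,0,0],[0,0,0],[0,0,0],[0,0,0],[0,0,0],[0,0,0],[0,0,0],[0,0,0],[0,0,0]], delta_rot=[[0,0,10],[0,0,20],[0,0,30],[0,0,40],[0,0,50],[0,0,60],[0,0,70],[0,0,80],[0,0,90],[0,0,100],[0,0,110],[0,0,120],[0,0,130],[0,0,140],[0,0,150],[0,0,160],[0,0,170],[0,0,176],[0,0,179],[0,0,179]])

```text
time: 14.38
eef_pos: [0.5796, -0.0612, 0.2615]
tcp_rot: [-0.673, 0.74, 0.001, -0.0]
contact_force: [0.2, 0.4, -0.2]
opening: 1.001
```

Run:
```python
from h import *
from plant import ctrl
s=ctrl.get_state();print({k:np.round(s[k],4) for k in('time','eef_pos','contact_force','opening','qpos')})
M=R.from_quat(s['tcp_rot']).as_matrix();print(M.round(4),'yaw',np.degrees(np.arctan2(M[1,0],M[0,0])))
c=ctrl.read_camera('wrist');np.savez('w3.npz',**c)
d=ctrl.read_camera('scene');np.savez('s3.npz',**d)
a=cv2.resize(d['frame'][110:210,150:290],(420,300),interpolation=cv2.INTER_CUBIC);b=cv2.resize(c['frame'][90:290,156:356],(300,300))
cv2.imwrite('pics/a3.png',np.hstack([a,b])[:,:,::-1])
```

```text
{'time': np.float64(14.375), 'eef_pos': array([ 0.5796, -0.0612,  0.2615]), 'contact_force': array([ 0.1594,  0.4298, -0.1559]), 'opening': np.float64(1.0013), 'qpos': array([-0.2792,  0.0629,  1.7762,  0.    ,  1.304 ,  1.3857])}
[[-9.400e-02 -9.956e-01 -1.300e-03]
 [-9.956e-01  9.400e-02  4.000e-04]
 [-3.000e-04  1.400e-03 -1.000e+00]] yaw -95.39285789086198
```

View pics/a3.png

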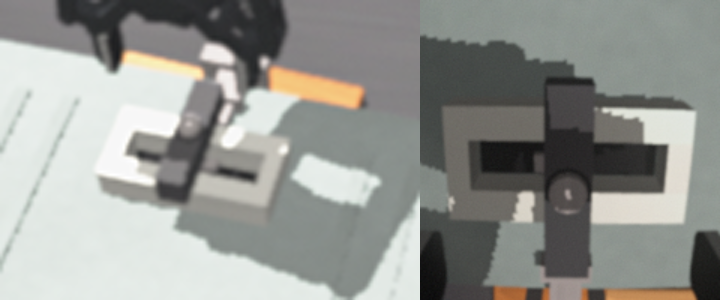

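The bar stayed at a quarter turn with the button at (190,122), and the tool is now half a turn round across it. I'll take it afresh.

step_arm(gripper=[-1,-1,-1,-1,-1,-1,-1,1,1,1,1,1,1,1], linear=[[0,0,0.015],[0,0,0.03],[0,0,0.045],[0,0,0.058],[0,0,0.067],[0,0,0.07],[0,0,0.07],[0,0,0.07],[0,0,0.07],[0,0,0.07],[0,0,0.07],[0,0,0.07],[0,0,0.07],[0,0,0.07]], delta_rot=[[0,0,1],[0,0,1],[0,0,1],[0,0,1],[0,0,1],[0,0,1],[0,0,1],[0,0,1],[0,0,1],[0,0,1],[0,0,1],[0,0,1],[0,0,1],[0,0,1]])

```text
time: 16.23
eef_pos: [0.5801, -0.0612, 0.1927]
tcp_rot: [-0.666, 0.746, -0.0, 0.0]
contact_force: [-0.2, 0.8, 3.3]
opening: 0.248
```

step_arm(gripper=[1,1,1,1,1,1,1,1,1,1,1,1,1,1,1,1,1,1], linear=[[0,0,0],[0,0,0],[0,0,0],[0,0,0],[0,0,0],[0,0,0],[0,0,0],[0,0,0],[0,0,0],[0,0,0],[0,0,0],[0,0,0],[0,0,0],[0,0,0],[0,0,0],[0,0,0],[0,0,0],[0,0,0]], delta_rot=[[0,0,-3],[0,0,-9],[0,0,-15],[0,0,-21],[0,0,-27],[0,0,-33],[0,0,-39],[0,0,-45],[0,0,-51],[0,0,-57],[0,0,-63],[0,0,-69],[0,0,-75],[0,0,-81],[0,0,-86],[0,0,-89],[0,0,-90],[0,0,-90]])

```text
time: 18.48
eef_pos: [0.5802, -0.0609, 0.1928]
tcp_rot: [0.998, -0.056, 0.0, -0.001]
contact_force: [0.1, 3.4, 4.6]
opening: 0.247
```

Run:
```python
from h import *
from plant import ctrl
s=ctrl.get_state();print({k:np.round(s[k],4) for k in('time','eef_pos','contact_force','wrist_torque','opening','qpos')})
M=R.from_quat(s['tcp_rot']).as_matrix();print('yaw',np.degrees(np.arctan2(M[1,0],M[0,0])))
```

```text
{'time': np.float64(18.475), 'eef_pos': array([ 0.5802, -0.0609,  0.1928]), 'contact_force': array([0.1031, 3.3834, 4.6415]), 'wrist_torque': array([ 0.6186,  0.2203, -0.0659]), 'opening': np.float64(0.2468), 'qpos': array([-2.7880e-01,  1.2070e-01,  1.8426e+00,  1.2000e-03,  1.1781e+00,
       -1.6640e-01])}
yaw -6.465848402773387
```

step_arm(gripper=[1,1,1,1], linear=[[0,0,0],[0,0,0],[0,0,0],[0,0,0]], delta_rot=[[0,0,-1],[0,0,-2],[0,0,-2.5],[0,0,-2.5]])

```text
time: 18.98
eef_pos: [0.5801, -0.0609, 0.1923]
tcp_rot: [0.999, -0.035, 0.0, -0.001]
contact_force: [0.2, 6.1, 4.8]
opening: 0.248
```

Run:
```python
from h import *
from plant import ctrl
s=ctrl.get_state();print({k:np.round(s[k],4) for k in('time','eef_pos','contact_force','wrist_torque','opening')})
M=R.from_quat(s['tcp_rot']).as_matrix();print('yaw',np.degrees(np.arctan2(M[1,0],M[0,0])))
```

```text
{'time': np.float64(18.975), 'eef_pos': array([ 0.5801, -0.0609,  0.1923]), 'contact_force': array([0.1842, 6.0763, 4.8189]), 'wrist_torque': array([ 0.9979,  0.1348, -0.8946]), 'opening': np.float64(0.2484)}
yaw -4.016054477098176
```

The torque about z jumped to -0.89 N m, so the handle is at its stop. I'll release and rise straight up.

step_arm(gripper=[-1,-1,-1,-1,-1,-1,-1,-1,-1,-1,-1,-1,-1], linear=[[0,0,0],[0,0,0],[0,0,0],[0,0,-0.002],[0,0,-0.01],[0,0,-0.02],[0,0,-0.035],[0,0,-0.05],[0,0,-0.07],[0,0,-0.09],[0,0,-0.12],[0,0,-0.15],[0,0,-0.15]], delta_rot=[[0,0,0],[0,0,0],[0,0,0],[0,0,0],[0,0,0],[0,0,0],[0,0,0],[0,0,0],[0,0,0],[0,0,0],[0,0,0],[0,0,0],[0,0,0]])

```text
time: 20.6
eef_pos: [0.5812, -0.0616, 0.3468]
tcp_rot: [0.999, -0.034, 0.004, 0.001]
contact_force: [0.5, -0.1, -0.1]
opening: 0.994
```

Run:
```python
from h import *
from plant import ctrl
s=ctrl.get_state();print({k:np.round(s[k],4) for k in('time','eef_pos','contact_force','opening')})
c=ctrl.read_camera('wrist');d=ctrl.read_camera('scene');np.savez('w4.npz',**c);np.savez('s4.npz',**d)
cv2.imwrite('pics/a4.png',np.hstack([cv2.resize(d['frame'][90:330,90:370],(466,400)),cv2.resize(c['frame'][60:330,150:360],(311,400))])[:,:,::-1])
```

```text
{'time': np.float64(20.6), 'eef_pos': array([ 0.5812, -0.0616,  0.3468]), 'contact_force': array([ 0.5089, -0.1043, -0.0891]), 'opening': np.float64(0.9944)}
```

View pics/a4.png

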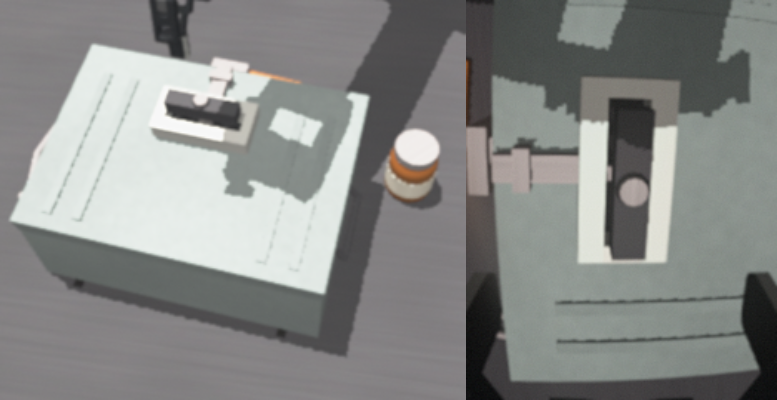

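Run:
```python
from h import *
from plant import ctrl
w=dict(np.load('w4.npz'));s=dict(np.load('s4.npz'))
r=fray(w,150+(633-466)*210/311,60+192*270/400);print(tri(r,ray(s,90+200*280/466,90+99*.6)))
c=ctrl.read_camera('wrist');d=ctrl.read_camera('top');t=ctrl.get_state();print(t['time'])
cv2.imwrite('pics/a5.png',np.hstack([cv2.resize(c['frame'][100:270,140:300],(480,510),interpolation=cv2.INTER_CUBIC),cv2.resize(dict(np.load('w2.npz'))['frame'][100:270,110:210],(300,510),interpolation=cv2.INTER_CUBIC)])[:,:,::-1])
```

```text
(array([ 0.58962602, -0.06273877,  0.23901297]), np.float64(0.0004453342162528173))
20.8
```

View pics/a5.png

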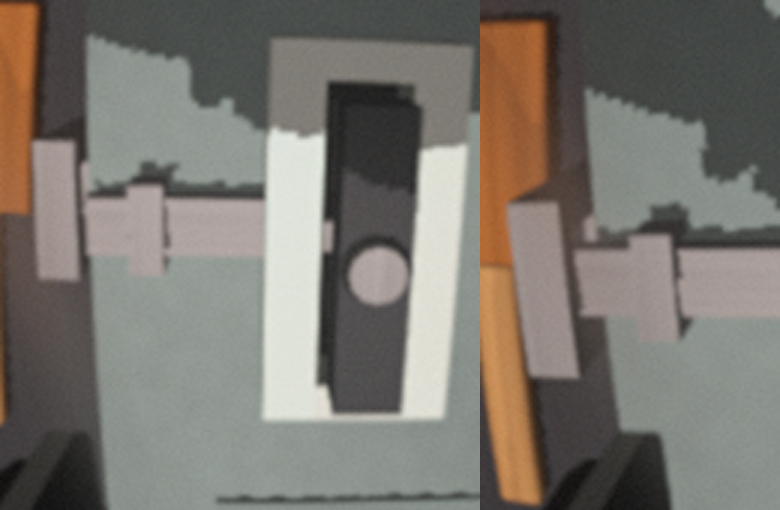

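The button is now about 17 mm higher and 9 mm further back, which matches the lid being ajar by about 0.1 rad. The bolt end at (85,225) is visibly short of the keeper at (57,210). The bar is parallel to the housing again. I'll do a last check that the lid holds and the bystanders are unmoved, then hand in.

Run:
```python
from h import *
from plant import ctrl
d=ctrl.read_camera('top')['frame'].astype(int);o=np.load('top0.npz')['frame'].astype(int)
ok=True
for n,(x0,y0,x1,y1) in dict(jar=(174,198,210,230),jacks=(378,168,408,264),paddle=(258,250,358,286)).items():
    a,b=[cv2.cvtColor(f[y0:y1,x0:x1].astype(np.uint8),cv2.COLOR_RGB2GRAY).astype(np.float32) for f in(o,d)]
    sh,q=cv2.phaseCorrelate(a,b);print(n,'shift px',np.round(sh,2),'resp',round(q,2),'meandiff',abs(a-b).mean().round(1));ok&=np.hypot(*sh)<1 and q>.3
s=ctrl.get_state();print(s['time'],s['contact_force'].round(1),abs(s['dq']).max().round(4),ok)
if ok: print(ctrl.sign_off())
```

```text
jar shift px [ 0.32 -0.04] resp 0.94 meandiff 17.7
jacks shift px [ 0.01 -0.1 ] resp 1.0 meandiff 19.4
paddle shift px [-0.01  0.43] resp 0.39 meandiff 24.5
20.85 [-0.7 -0.1 -0.3] 0.0024 True
the job is handed in; nothing more can be done
None
```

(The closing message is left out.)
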